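# Screw the lid onto the water filter canister without cross-threading

## Task

Put the loose screw lid back on the water filter canister: set it level on the threaded neck, turn it gently backward (anticlockwise seen from above) until you feel it drop the big step off the top of the threads, even if it happened to land low, then turn it forward (clockwise) until it is fully home, and let go. Do not force it, pushing down or turning, and leave the other things on the counter alone.

Things in the scene. Friction and masses are not known exactly. Their poses are not given: they have to be found in the camera images.
- lid_grip (a point): Grip point of the loose lid, on its axis, 52 mm above its lower rim: pinch the wing here from above. The wing stands upright across the lid's top: 42 mm long (along this frame's x), 12 mm thick (along y), from 29 to 64 mm above the lower rim. The lid's flat top is 22 mm below this point. z is up.
- neck_top (a point): Centre of the flat top of the canister's threaded neck, 130 mm above the counter; z up. Heights of lid_grip above it: 38 to 44 mm while the pins lie on top of the threads, 36 to 38 mm just after they drop at a thread start (a sudden step of 6 to 8 mm), 30 mm fully home against the stop, after about 70 degrees of forward turning from the drop.
- bowl: A white ceramic bowl, 130 mm wide, 60 mm high; origin under its centre. Leave it alone.
- mug: A blue mug, 80 mm wide, 90 mm high; origin under its centre. Leave it alone.
- bottle: A clear closed water bottle, 66 mm wide, 200 mm high; origin under its centre. Leave it alone.
- lid: The lid: a grey round plastic screw cap, 69 mm across, flat top 30 mm above its lower rim, about 0.16 kg, standing rim down on the counter. Inside its skirt (64 mm bore, 26 mm deep) four pins, 4 mm thick, 4 mm above the rim, stick 5 mm inward, evenly spaced, at 45 degrees to the wing. Origin: centre of the lower rim.
- canister: The water filter canister: a white upright cylinder 96 mm across with steel bands, its shoulder 94 mm above the counter, the white threaded neck on top. It cannot move or turn. Origin: centre of its foot, z up.
- neck_thread (a point): Point on the neck's axis at mid-thread, 15 mm below the neck top. Right-hand thread, four starts 90 degrees apart, 62 mm across, 8 mm lead per quarter turn, on a post 52 mm thick coned to 43 mm over its top 8 mm; it guides the lid with 1.2 mm play all round. The angle of the starts differs by canister and does not follow from any listed pose.
- neck_tooth (a point): Point on the axis at the height of the teeth, 9 mm below the neck top. A tooth 2.5 mm high near each thread's lower end blocks forward turning of a lid that has not dropped. Its other side is a ramp: turning backward clicks over it with a small 2 to 3 mm drop, which is not the step; go on backward, a quarter turn at most, to the big one.
Mind the look-alikes: they are no part of the job. Several things have the shape of the lid; the one meant has the colours described above.

How it is judged (in metres and radians):
On the way, in this order (a step that is already met when the one before it is completed fails the run):
1. the lid rests level on top of the threads of the neck (horizontal distance between lid_grip and neck_top below 0.004 m and z of lid_grip in the frame of neck_top between 0.0388 and 0.047 m and angle between lid_grip's own z axis and vertical below 0.07 rad and contact force between lid and canister above 0.3 N), for 0.1 s.
2. the lid has dropped a step, into the thread starts (horizontal distance between lid_grip and neck_top below 0.004 m and z of lid_grip in the frame of neck_top between 0.0335 and 0.038 m and angle between lid_grip's own z axis and vertical below 0.07 rad), for 0.05 s.
At the end, for the whole second after the job is handed in: The lid is screwed fully home on the canister neck: its grip point within 4 mm of the neck's axis and no more than 32 mm above the neck top (home is 30 mm), tilted less than 4 degrees, at rest and let go (horizontal distance between lid_grip and neck_top below 0.004 m and z of lid_grip in the frame of neck_top between 0.027 and 0.032 m and angle between lid_grip's own z axis and vertical below 0.07 rad and linear speed of lid below 0.01 m/s); the robot touches nothing.
It fails at once if the lid is forced against the canister (more than 60 N between them) (contact force between lid and canister above 60 N).
It fails at once if the white bowl is moved more than 3 cm (distance of bowl from where it was at the start of the episode above 0.03 m).
It fails at once if the blue mug is moved more than 3 cm (distance of mug from where it was at the start of the episode above 0.03 m).
It fails at once if the clear water bottle is moved more than 3 cm (distance of bottle from where it was at the start of the episode above 0.03 m).
It also fails if it takes over 72 s, if anything falls off the work surface, if the arm or the gripper's body presses on something with over 40 N, if the wrist force passes 120 N, or if a joint passes its speed limit or range.

## Robot

A 6-joint arm with a two-finger parallel gripper is mounted at the origin on the work surface. World frame = base frame: x ahead of the robot, y to its left, z up, the work surface at z = 0. Lengths are in mm, angles in rad, forces in N, time in s.
With the tool pointing down it reaches from about 400 to 925 mm from the base axis. Payload 12.5 kg.
Tool frame: the origin (TCP) lies midway between the tips of the shut fingers; the grasp point (between the pads) lies 19 mm behind it; z points along the fingers, y is the direction in which the jaws open and shut (so a half turn about z gives the same grasp; the last joint's range is limited). The gripper opens to 95 mm and grips with 3 to 60 N. Pads are 20 mm wide; open, the fingers measure 119 mm over their backs; the gripper's body (75 mm by 180 mm) begins 59 mm behind the grasp point.
Start: joints at [-1.278, 0.491, 1.559, -0, 1.092, -0.106], TCP at [242.719, -575.964, 214.661] pointing down, gripper open.
Joint ranges: [-3.1, 3.1], [-0.84, 2.19], [0.05, 2.79], [-1.13, 4.28], [0.06, 2.93], [-2.69, 2.69]. Speed limits (rad/s): [2.22, 2.22, 2.79, 3.14, 3.14, 3.14].

## Interface

Orientations are given as [roll, pitch, yaw] about the fixed x, y, z axes, in that order (R = Rz(yaw) Ry(pitch) Rx(roll)).
In Python, from cell import env gives the robot as it stands.
- The arm moves only by the tool servo_tool, never from a script. Its argument "plan" is a list of rows, each a list of 7 numbers: the shift along the tool's x, y, z in m, then the turn, a rotation vector about the tool's x, y, z in degrees, then the opening in per cent of the stroke, from 0 (shut) to 100 (fully open). In form: [[dx, dy, dz, wx, wy, wz, jaw], ...]. A call has 1 to 8 rows; each row shifts and turns the pose as measured when the row begins, along the tool's axes as they then stand; what a row does not reach is not made up. A row lasts 1/12 s, in which the tool goes at most 41.7 mm and 7.16 degrees, less where a joint would pass 70% of its speed; a pose out of reach is approached as far as the arm can. A call is refused whole if a number of a shift passes 0.0417 or a number of a turn 7.16, either way. A call with a gripper value outside its range is refused whole. The fingers move at their own pace and stop on an object; the grip force is fixed at half the most. Time passes only in rows, so rows that do not move let the fingers close. It gives the time, the measured TCP pose, the force and the opening at its end, in the units of the state.
- env.state(): the state, without advancing time (a new reading comes with each control period).
- env.read_camera(name): name is "side" or "top" or "wrist"; returns a dict with "img" (384x512x3 uint8, blue, green, red), "intrinsics" (3x3 intrinsics, pixels), "k1" (the pictures are not rectified: a ray, as slopes to the right and down, at radius r is drawn at 1 + k1 r^2 times it, then the intrinsics apply), "R" (3x3) and "t" (3): a world point X has camera coordinates R X + t. Camera axes: x right, y down, z forward; pixel columns grow to the right and rows downward; lengths in mm; the calibration is good to about 2 mm. A picture is of the moment at which its call begins. There is no depth.
- env.job_done(): hands the job in, once; it reports no verdict.
The state is a dict: "t": time; "joints": joint angles; "qvel": joint speeds; "tau": joint torques, N m; "eef_pos": TCP position; "tcp_rot": TCP orientation; "ft_force": force on the tool from outside, world axes, zero at the start; "moment": the same for the moment, N m; "opening": opening from 0.0 (shut) to 1.0 (fully open).
Only numpy, scipy, OpenCV 4.12 (cv2) and the standard library are available. Lean on these libraries where they do the work, as an engineer would, in place of code of your own. Each camera call takes 0.05 s, during which the arm holds its last target. There are 200 camera calls.

## Working session

There is one attempt and no reset: what is moved stays moved. The work goes in short steps, Python scripts to look and compute and a tool call to move; the robot and the scene stay as the last step left them, time stands still between calls to the robot, and variables do not carry over. Pictures are saved under pics/ and viewed, about 8 in all and at most 12, crops included, and the job is handed in when it is done.

Besides the shell and the picture viewer there is one more tool, called by a JSON object that holds its "method" and its "body". servo_tool: Moves the arm, as the interface text tells. Its arguments: {"type":"object","properties":{"plan":{"type":"array","items":{"type":"array","items":{"type":"number"}}}},"required":["plan"]}

```bash
mkdir -p pics; ls; cat > h.py <<'E'
import numpy as np, cv2
from cell import env
def cam(n,save=None):
    c=env.read_camera(n)
    if save: cv2.imwrite('pics/'+save,c['img'])
    return c
def ray(c,u,v):
    K=np.array(c['intrinsics'],float);d=np.array([c['k1'],0,0,0,0],float)
    p=cv2.undistortPoints(np.array([[[u,v]]],float),K,d,None,None,None).ravel() if 0 else cv2.undistortPoints(np.array([[[u,v]]],float),K,d).ravel()
    R=np.array(c['R']);t=np.array(c['t']).ravel()
    return -R.T@t, R.T@np.array([p[0],p[1],1.])
def plane(c,u,v,z):
    o,d=ray(c,u,v); return o+d*(z-o[2])/d[2]
def proj(c,X):
    K=np.array(c['intrinsics'],float);d=np.array([c['k1'],0,0,0,0],float)
    R=np.array(c['R'],float);t=np.array(c['t'],float).ravel()
    return cv2.projectPoints(np.array(X,float).reshape(-1,1,3),cv2.Rodrigues(R)[0],t,K,d)[0].reshape(-1,2)
E
python3 - <<'E'
from h import *
a=cam('top','top0.png');b=cam('side','side0.png')
print(env.state())
for c in(a,b): print(-np.array(c['R']).T@np.array(c['t']).ravel(), c['k1'])
E
```

```text
pics
{'t': 0.1, 'joints': array([-1.27759727e+00,  4.91462465e-01,  1.55939828e+00,  1.31439134e-05,
        1.09172379e+00, -1.05573987e-01]), 'qvel': array([ 3.23927936e-04, -1.15323654e-03, -1.47965004e-03, -7.78293736e-04,
       -2.67106046e-05, -1.04969644e-03]), 'tau': array([ 3.23491913e-03, -6.13624263e+01, -2.58605772e+01,  6.94238674e-02,
        4.70139936e-02, -7.47238482e-05]), 'eef_pos': array([ 242.65303635, -575.72700043,  214.13970044]), 'tcp_rot': array([-3.14060752e+00, -1.16115622e-04,  3.98766927e-01]), 'ft_force': array([ 0.1636621 , -0.28676283,  0.83331144]), 'moment': array([ 0.05259617, -0.04659503,  0.03552595]), 'opening': 0.9995731597848327}
[ 186.20633294    6.28360461 1592.24175729] -0.20238373525124254
[ 366.1530185   851.66733145 1070.22521408] -0.07620198879941069
```

View pics/top0.png

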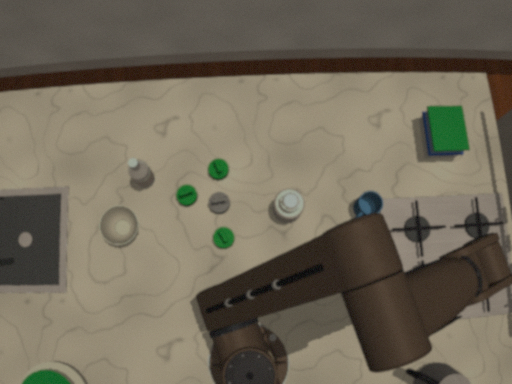

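View pics/side0.png

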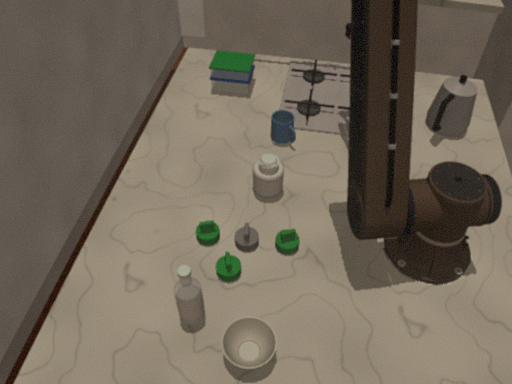

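The top view shows the grey lid at about (219,203) with green lids around it at (187,195), (218,169) and (224,238), and the canister at (289,204). In the side view the lid is at (247,238) and the canister neck top at (268,160). Next I'll enlarge both.

```bash
cat >> h.py <<'E'
def crop(img,x0,y0,w,h,s): return cv2.resize(img[y0:y0+h,x0:x0+w],None,fx=s,fy=s,interpolation=cv2.INTER_CUBIC)
E
python3 - <<'E'
from h import *
a=cam('top');b=cam('side')
A=crop(a['img'],165,150,150,100,5);B=crop(b['img'],190,140,125,85+55,5)
cv2.imwrite('pics/c1.png',np.vstack([crop(a['img'],170,155,150,100,4)[:, :600],crop(b['img'],190,145,150,50,4)])) 
for n,u,v,z in[('lidtop',219,203,30),('neck',289,202,130)]: print(n,plane(a,u,v,z))
for n,u,v,z in[('lidtop',247,236,30),('neck',268,160,130)]: print(n,plane(b,u,v,z))
print(a['intrinsics'],b['intrinsics'])
E
```

```text
lidtop [512.81573848  70.45392209  30.        ]
neck [ 485.62376976 -146.69247729  130.        ]
lidtop [513.58677504  73.62087725  30.        ]
neck [ 489.93920301 -142.35244175  130.        ]
[[491.23637      0.         243.86950866]
 [  0.         491.23637    192.96824798]
 [  0.           0.           1.        ]] [[458.48269483   0.         256.57780363]
 [  0.         458.48269483 193.84656652]
 [  0.           0.           1.        ]]
```

View pics/c1.png

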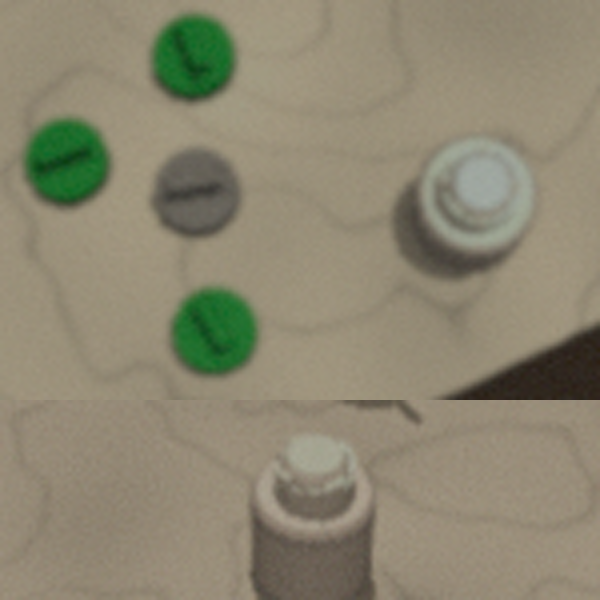

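Refined pixel readings: lid top (218.8,203), neck top (291,201) in the top view, and neck top (269,158.7) in the side view. In the crop the wing runs from (168,195) to (222,186), so the tool yaw should be about 99.5°. I'll set out towards the lid at the current height.

{"method": "servo_tool", "body": {"plan": [[0.0208, -0.0205, 0, 0, 0, 0, 100], [0.0208, -0.0205, 0, 0, 0, 0, 100], [0.0208, -0.0205, 0, 0, 0, 0, 100], [0.0208, -0.0205, 0, 0, 0, 0, 100], [0.0208, -0.0205, 0, 0, 0, 0, 100], [0.0208, -0.0205, 0, 0, 0, 0, 100], [0.0208, -0.0205, 0, 0, 0, 0, 100], [0.0208, -0.0205, 0, 0, 0, 0, 100]]}}

```text
t: 0.87
eef_pos: [332.8, -355.2, 211.9]
tcp_rot: [-3.14, 0.001, 0.392]
ft_force: [0.4, -1.2, -0.2]
opening: 0.997
```

{"method": "servo_tool", "body": {"plan": [[0.0208, -0.0205, 0, 0, 0, 0, 100], [0.0208, -0.0205, 0, 0, 0, 0, 100], [0.0208, -0.0205, 0, 0, 0, 0, 100], [0.0208, -0.0205, 0, 0, 0, 0, 100], [0.0208, -0.0205, 0, 0, 0, 0, 100], [0.0208, -0.0205, 0, 0, 0, 0, 100], [0.0208, -0.0205, 0, 0, 0, 0, 100], [0.0208, -0.0205, 0, 0, 0, 0, 100]]}}

```text
t: 1.53
eef_pos: [426.2, -128.8, 212.5]
tcp_rot: [-3.14, 0.0, 0.39]
ft_force: [0.9, -0.2, 0.1]
opening: 0.998
```

{"method": "servo_tool", "body": {"plan": [[0.0208, -0.0205, 0, 0, 0, 0, 100], [0.0208, -0.0205, 0, 0, 0, 0, 100], [0.0208, -0.0205, 0, 0, 0, 0, 100], [0.0208, -0.0205, 0, 0, 0, 0, 100], [0.0208, -0.0205, 0, 0, 0, 0, 100], [0.0208, -0.0205, 0, 0, 0, 0, 100], [0.0208, -0.0205, 0, 0, 0, 0, 100], [0.0208, -0.0205, 0, 0, 0, 0, 100]]}}

```text
t: 2.2
eef_pos: [520.2, 98.7, 213.2]
tcp_rot: [-3.141, -0.001, 0.391]
ft_force: [-0.7, -0.4, -0.3]
opening: 1.002
```

{"method": "servo_tool", "body": {"plan": [[0, 0, 0, 0, 0, -7.0, 100], [0, 0, 0, 0, 0, -7.0, 100], [0, 0, 0, 0, 0, -7.0, 100], [0, 0, 0, 0, 0, -7.0, 100], [0, 0, 0, 0, 0, -7.0, 100], [0, 0, 0, 0, 0, -7.0, 100], [0, 0, 0, 0, 0, -7.0, 100], [0, 0, 0, 0, 0, -7.0, 100]]}}

```text
t: 2.87
eef_pos: [521.3, 105.6, 211.7]
tcp_rot: [-3.14, -0.001, 1.389]
ft_force: [-0.3, 0.1, 0.9]
opening: 1.002
```

{"method": "servo_tool", "body": {"plan": [[0, 0, 0, 0, 0, -7.0, 100], [0, 0, 0, 0, 0, -7.0, 100], [0, 0, 0, 0, 0, -5.0, 100], [0, 0, 0, 0, 0, 0, 100]]}}

```text
t: 3.2
eef_pos: [521.0, 105.7, 211.3]
tcp_rot: [-3.139, -0.002, 1.737]
ft_force: [0.0, 0.4, 0.2]
opening: 0.999
```

```bash
python3 - <<'E'
from h import *
w=cam('wrist','w1.png');a=cam('top');b=cam('side')
print(-np.array(w['R']).T@np.array(w['t']).ravel(), np.array(w['R'])[2], w['k1'])
for n,u,v,z in[('lidtop',218.8,203,30),('neck',291.1,200.8,130)]: print(n,plane(a,u,v,z))
for n,u,v,z in[('neck',269,158.7,130)]: print(n,plane(b,u,v,z))
print(proj(w,[[513,71,30],[487,-145,130]]), proj(b,[[513,71,30]]))
E
```

```text
[509.52331272 174.56487545 382.3220566 ] [ 0.038938   -0.24515149 -0.96870252] 0.0150944278991523
lidtop [512.84401265  71.10368598  30.        ]
neck [ 489.06746413 -153.3508176   130.        ]
neck [ 487.86032252 -148.5192257   130.        ]
[[243.96581599 203.63433842]
 [181.29103462 430.18272526]] [[247.37198995 235.30646205]]
```

View pics/w1.png

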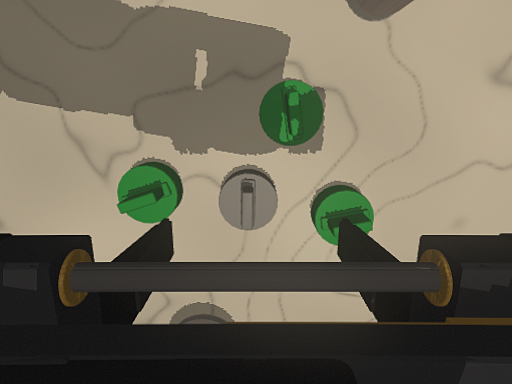

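The wrist view shows the grey lid centred near (248,201), with its wing almost vertical in the image. The green lids at (150,193), (343,215) and (291,112) are clear of the fingers. Next I'll measure the lid's outline.

```bash
python3 - <<'E'
from h import *
w=cam('wrist');im=w['img'];hsv=cv2.cvtColor(im,cv2.COLOR_BGR2HSV)
print([ (v,hsv[v,228].tolist()) for v in range(160,240,5)])
m=((hsv[...,1]<45)).astype(np.uint8); m[:150]=0;m[240:]=0;m[:,:200]=0;m[:,300:]=0
m=cv2.morphologyEx(m,cv2.MORPH_OPEN,np.ones((3,3)))
n,l,s,c=cv2.connectedComponentsWithStats(m);i=1+np.argmax(s[1:,4]);print(s[i],c[i])
x,y,ww,hh,_=s[i]
print('left/right',plane(w,x,y+hh/2,30),plane(w,x+ww,y+hh/2,30));print('far z30',plane(w,x+ww/2,y,30),'near z0',plane(w,x+ww/2,y+hh,0),'near z30',plane(w,x+ww/2,y+hh,30))
cv2.imwrite('pics/c2.png',np.hstack([crop(im,205,150,90,90,4),cv2.cvtColor(crop(m*255,205,150,90,90,4),cv2.COLOR_GRAY2BGR)]))
E
```

```text
[(160, [19, 58, 186]), (165, [20, 55, 185]), (170, [19, 56, 187]), (175, [20, 55, 116]), (180, [18, 41, 80]), (185, [19, 38, 129]), (190, [19, 34, 127]), (195, [18, 40, 129]), (200, [17, 40, 129]), (205, [17, 40, 128]), (210, [18, 40, 128]), (215, [17, 38, 127]), (220, [20, 37, 125]), (225, [20, 54, 179]), (230, [18, 56, 179]), (235, [20, 56, 177])]
[ 219  169   58   61 2784] [247.82974138 199.47054598]
left/right [483.56761562  71.40701528  30.        ] [549.78714245  82.02303574  30.        ]
far z30 [511.24545508 112.00466662  30.        ] near z0 [523.44320824  28.13838613   0.        ] near z30 [522.39449205  39.63336347  30.        ]
```

View pics/c2.png

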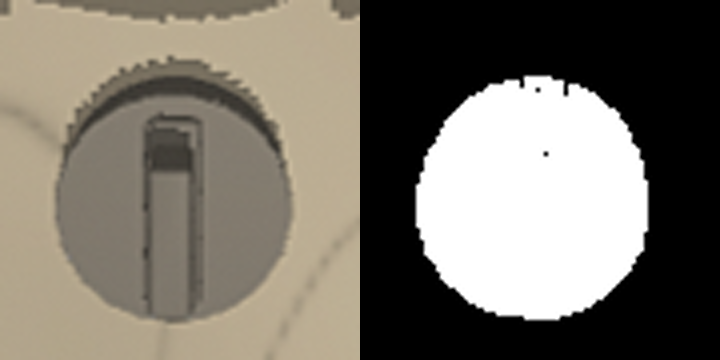

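```bash
python3 - <<'E'
from h import *
w=cam('wrist');s=env.state();p=np.array(s['eef_pos']);yaw=s['tcp_rot'][2];print(p,yaw)
c=plane(w,248.4,202.1,30);print('centre',c,'diam',plane(w,278,202.1,30)-plane(w,218.8,202.1,30))
e1=plane(w,205+170.5/4,150+170/4,64);e2=plane(w,205+170/4,150+316/4,64);d=e1-e2;print('wing',e1,e2,(e1+e2)/2,np.linalg.norm(d),np.arctan2(d[1],d[0]))
c=(c+(e1+e2)/2)/2
D=c-p;cy,sy=np.cos(yaw),np.sin(yaw);print('tool shift',D[0]*cy+D[1]*sy,D[0]*sy-D[1]*cy)
E
```

```text
[521.06385089 105.66679817 211.41239138] 1.7306842931666564
centre [517.64896355  73.69192718  30.        ] diam [67.73084685 10.88641776  0.        ]
wing [514.53496529  93.55312647  64.        ] [520.54537608  53.69447435  64.        ] [517.54017068  73.62380041  64.        ] 40.30926924649149 1.720461858472851
tool shift -31.048328110296648 -8.521099209403092
```

{"method": "servo_tool", "body": {"plan": [[-0.0155, -0.0042, 0, 0, 0, 0, 60], [-0.0155, -0.0042, 0, 0, 0, 0, 60], [0, 0, 0.02, 0, 0, 0, 60], [0, 0, 0.02, 0, 0, 0, 60], [0, 0, 0.02, 0, 0, 0, 60], [0, 0, 0.02, 0, 0, 0, 60], [0, 0, 0.02, 0, 0, 0, 60], [0, 0, 0, 0, 0, 0, 60]]}}

```text
t: 4.12
eef_pos: [518.8, 72.4, 109.5]
tcp_rot: [3.138, -0.001, 1.717]
ft_force: [-0.5, 0.2, -0.9]
opening: 0.604
```

```bash
python3 - <<'E'
from h import *
s=env.state();p=np.array(s['eef_pos']);yaw=s['tcp_rot'][2];print(p,yaw,s['opening'])
D=np.array([517.6,73.7,35])-p;cy,sy=np.cos(yaw),np.sin(yaw);print('tool shift',D[0]*cy+D[1]*sy,D[0]*sy-D[1]*cy,-D[2])
E
```

```text
[518.84795669  72.37262456 109.45933657] 1.716509075285578 0.603635105405338
tool shift 1.4945091925187592 -1.0419998678170082 74.45933656559994
```

{"method": "servo_tool", "body": {"plan": [[0.0015, -0.001, 0.015, 0, 0, -0.5, 60], [0, 0, 0.015, 0, 0, 0, 60], [0, 0, 0.015, 0, 0, 0, 60], [0, 0, 0.012, 0, 0, 0, 60], [0, 0, 0.007, 0, 0, 0, 60], [0, 0, 0.003, 0, 0, 0, 60], [0, 0, 0, 0, 0, 0, 60], [0, 0, 0, 0, 0, 0, 60]]}}

```text
t: 4.78
eef_pos: [521.0, 74.1, 45.1]
tcp_rot: [3.133, -0.001, 1.718]
ft_force: [0.4, 0.6, -0.4]
opening: 0.602
```

{"method": "servo_tool", "body": {"plan": [[0, -0.0017, 0.004, 0.5, 0, 0, 60], [0, -0.0017, 0.004, 0, 0, 0, 60], [0, 0, 0.001, 0, 0, 0, 60], [0, 0, 0, 0, 0, 0, 60]]}}

```text
t: 5.12
eef_pos: [518.4, 73.6, 37.5]
tcp_rot: [3.139, -0.0, 1.718]
ft_force: [0.8, -0.5, -0.8]
opening: 0.6
```

{"method": "servo_tool", "body": {"plan": [[0, -0.0005, 0.0015, 0.15, 0, 0, 60], [0, 0, 0.001, 0, 0, 0, 60], [0, 0, 0, 0, 0, 0, 0], [0, 0, 0, 0, 0, 0, 0], [0, 0, 0, 0, 0, 0, 0], [0, 0, 0, 0, 0, 0, 0], [0, 0, 0, 0, 0, 0, 0], [0, 0, 0, 0, 0, 0, 0]]}}

```text
t: 5.78
eef_pos: [518.0, 73.5, 35.0]
tcp_rot: [-3.141, -0.0, 1.717]
ft_force: [1.1, 0.5, 0.3]
opening: 0.234
```

{"method": "servo_tool", "body": {"plan": [[0, 0, 0, 0, 0, 0, 0], [0, 0, 0, 0, 0, 0, 0], [0, 0, 0, 0, 0, 0, 0], [0, 0, 0, 0, 0, 0, 0]]}}

```text
t: 6.12
eef_pos: [517.9, 73.5, 35.1]
tcp_rot: [-3.141, -0.0, 1.717]
ft_force: [-1.1, -0.0, -0.1]
opening: 0.123
```

{"method": "servo_tool", "body": {"plan": [[0, 0, -0.01, 0, 0, 0, 0], [0, 0, -0.02, 0, 0, 0, 0], [0, 0, -0.025, 0, 0, 0, 0], [0, 0, -0.025, 0, 0, 0, 0], [0, 0, -0.025, 0, 0, 0, 0], [0, 0, -0.025, 0, 0, 0, 0], [0, 0, -0.025, 0, 0, 0, 0], [0, 0, -0.015, 0, 0, 0, 0]]}}

```text
t: 6.78
eef_pos: [514.9, 73.4, 212.9]
tcp_rot: [-3.132, -0.001, 1.717]
ft_force: [0.1, 0.1, -1.5]
opening: 0.123
```

{"method": "servo_tool", "body": {"plan": [[0, 0, -0.01, 0, 0, 0, 0], [0, 0, 0, 0, 0, 0, 0], [0, 0, 0, 0, 0, 0, 0]]}}

```text
t: 7.03
eef_pos: [515.2, 73.5, 228.8]
tcp_rot: [-3.139, -0.001, 1.717]
ft_force: [-0.2, -0.3, -1.3]
opening: 0.126
```

{"method": "servo_tool", "body": {"plan": [[-0.0117, -0.0029, 0, 0, 0, 0, 0], [-0.0234, -0.0057, 0, 0, 0, 0, 0], [-0.0234, -0.0057, 0, 0, 0, 0, 0], [-0.0234, -0.0057, 0, 0, 0, 0, 0], [-0.0234, -0.0057, 0, 0, 0, 0, 0], [-0.0234, -0.0057, 0, 0, 0, 0, 0], [-0.0234, -0.0057, 0, 0, 0, 0, 0], [-0.0234, -0.0057, 0, 0, 0, 0, 0]]}}

```text
t: 7.7
eef_pos: [493.3, -113.5, 222.1]
tcp_rot: [-3.127, -0.005, 1.725]
ft_force: [-0.3, -0.5, -2.3]
opening: 0.124
```

{"method": "servo_tool", "body": {"plan": [[-0.0234, -0.0057, 0, 0, 0, 0, 0], [-0.0234, -0.0057, 0, 0, 0, 0, 0], [-0.0234, -0.0057, 0, 0, 0, 0, 0], [-0.0234, -0.0057, 0, 0, 0, 0, 0], [-0.0117, -0.0029, 0, 0, 0, 0, 0], [0, 0, 0, 0, 0, 0, 0], [0, 0, 0, 0, 0, 0, 0]]}}

```text
t: 8.28
eef_pos: [476.8, -233.4, 214.4]
tcp_rot: [-3.116, -0.013, 1.718]
ft_force: [-0.4, 0.2, -2.0]
opening: 0.123
```

```bash
python3 - <<'E'
from h import *
w=cam('wrist','w2.png');s=env.state();print(s['eef_pos'],s['tcp_rot'],s['joints'][5])
print(proj(w,[[488,-150,130]]))
E
```

```text
[ 476.9597533  -233.02744836  214.45527825] [-3.11572636 -0.01244493  1.71897043] -0.7184495419182804
[[288.33217598  98.70329378]]
```

View pics/w2.png

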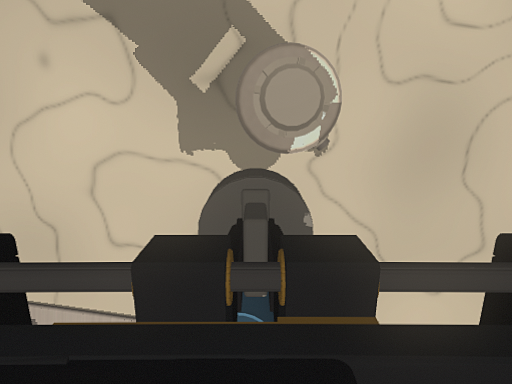

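The canister neck top disc shows at about (292,97) with the held lid below it at (255,215). I'll crop the neck.

```bash
python3 - <<'E'
from h import *
im=cv2.imread('pics/w2.png')
c=crop(im,230,35,120,125,4)
g=cv2.createCLAHE(4,(4,4)).apply(cv2.cvtColor(c,cv2.COLOR_BGR2GRAY))
cv2.imwrite('pics/c3.png',g)
E
```

```text
(no output)
```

View pics/c3.png

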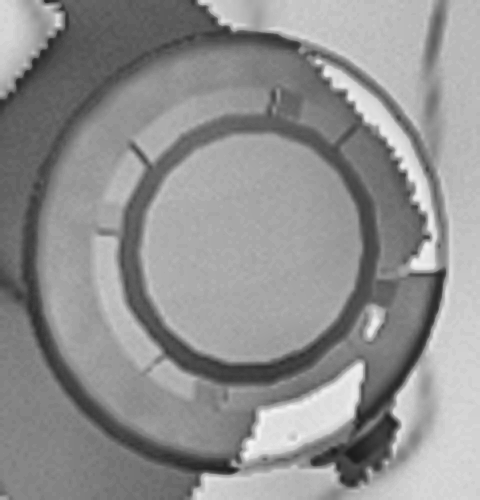

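```bash
python3 - <<'E'
from h import *
w=cam('wrist');s=env.state();p=np.array(s['eef_pos']);yaw=s['tcp_rot'][2]
f=lambda x,y,z:plane(w,230+x/4,35+y/4,z)
c=f(251.5,248,130);c2=f(250,248.5,122)
print('neck',c,c2,'d43',np.linalg.norm(f(137,248,130)-f(366,248,130)),np.linalg.norm(f(251,130,130)-f(251,366,130)))
for q in[(140,152),(345,138),(152,365),(105,230),(285,100),(215,395),(385,290)]:
    d=f(*q,118)-c;print(q,np.degrees(np.arctan2(d[1],d[0])).round(1),np.linalg.norm(d[:2]).round(1))
t=np.array([np.cos(yaw),np.sin(yaw)])
for z in(p[2]-5,p[2]-35): print('edge along tool x from TCP',(plane(w,255,168.5,z)[:2]-p[:2])@t)
a=cam('top');b=cam('side')
print(p,s['tcp_rot'])
E
```

```text
neck [ 491.26524012 -147.91933493  130.        ] [ 491.61942789 -147.51985575  122.        ] d43 44.11317982555231 43.61463489816961
(140, 152) 147.2 28.8
(345, 138) 57.0 28.5
(152, 365) -121.5 29.3
(105, 230) -179.9 28.9
(285, 100) 85.0 29.2
(215, 395) -92.7 29.1
(385, 290) -6.5 29.3
edge along tool x from TCP 38.69342480214545
edge along tool x from TCP 33.783744208323974
[ 477.20259873 -232.48676632  214.72097181] [-3.11604363 -0.01223683  1.71988901]
```

{"method": "servo_tool", "body": {"plan": [[0.0102, 0.0033, 0, -1.4, -0.7, 0, 0], [0.0102, 0.0033, 0, 0, 0, 0, 0], [0.0102, 0.0033, 0, 0, 0, 0, 0], [0.0102, 0.0033, 0, 0, 0, 0, 0], [0.0102, 0.0033, 0, 0, 0, 0, 0], [0.0102, 0.0033, 0, 0, 0, 0, 0], [0.0102, 0.0033, 0, 0, 0, 0, 0], [0, 0, 0, 0, 0, 0, 0]]}}

```text
t: 9.15
eef_pos: [491.3, -147.8, 215.9]
tcp_rot: [-3.141, 0.0, 1.727]
ft_force: [-0.6, 0.3, -0.5]
opening: 0.122
```

{"method": "servo_tool", "body": {"plan": [[0, 0, 0, 0, 0, 7, 0], [0, 0, 0, 0, 0, 7, 0], [0, 0, 0, 0, 0, 6, 0], [0, 0, 0, 0, 0, 0, 0], [0, 0, 0, 0, 0, 0, 0]]}}

```text
t: 9.57
eef_pos: [492.0, -146.1, 216.0]
tcp_rot: [-3.141, 0.001, 1.37]
ft_force: [0.1, 0.1, -0.8]
opening: 0.122
```

```bash
cat > go.py <<'E'
import sys
from h import *
s=env.state();p=np.array(s['eef_pos']);r=s['tcp_rot'];yaw=r[2]
D=np.array([491.3,-147.9,0])-p;cy,sy=np.cos(yaw),np.sin(yaw)
roll=(r[0]%(2*np.pi))-np.pi
print(p.round(1),'shift',(D[0]*cy+D[1]*sy).round(1),(D[0]*sy-D[1]*cy).round(1),'tilt fix wx,wy',np.degrees([-roll,r[1]]).round(2),'yaw',np.degrees(yaw).round(1),'grip above neck',(p[2]+16.9-130).round(1),'F',s['ft_force'].round(1),'M',s['moment'].round(2),'j6',s['joints'][5].round(2))
E
python3 go.py
```

```text
[ 492.  -146.1  216. ] shift -1.9 -0.3 tilt fix wx,wy [-0.04  0.07] yaw 78.5 grip above neck 102.9 F [ 0.1  0.1 -0.8] M [-0.01 -0.08 -0.04] j6 -0.21
```

{"method": "servo_tool", "body": {"plan": [[-0.0019, -0.0003, 0.01, 0, 0, 0, 0], [0, 0, 0.012, 0, 0, 0, 0], [0, 0, 0.01, 0, 0, 0, 0], [0, 0, 0.006, 0, 0, 0, 0], [0, 0, 0.002, 0, 0, 0, 0], [0, 0, 0, 0, 0, 0, 0]]}}

```text
t: 10.07
eef_pos: [491.0, -148.8, 172.0]
tcp_rot: [-3.141, 0.002, 1.385]
ft_force: [-0.4, -0.6, -2.5]
opening: 0.125
```

```bash
python3 go.py; python3 - <<'E'
from h import *
b=cam('side');a=cam('top')
cv2.imwrite('pics/c4.png',np.hstack([crop(b['img'],225,100,90,100,4),crop(a['img'],245,160,90,100,4)]))
E
```

```text
[ 491.  -148.8  172. ] shift 1.0 0.2 tilt fix wx,wy [-0.05  0.09] yaw 79.4 grip above neck 58.9 F [-0.4 -0.6 -2.5] M [-0.04 -0.09 -0.05] j6 -0.23
```

View pics/c4.png

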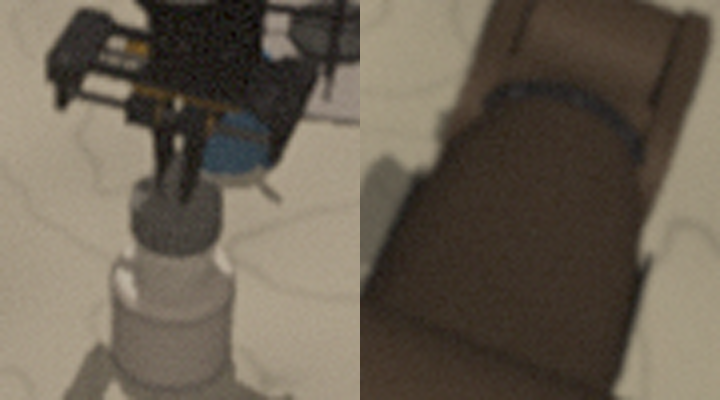

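The side view shows the lid level and centred over the neck: lid at 176 against shoulder at 172.5, the same 3.5 px offset the bare neck had. I'll lower it gently.

{"method": "servo_tool", "body": {"plan": [[0.001, 0.0002, 0.003, 0, 0, 0, 0], [0, 0, 0.003, 0, 0, 0, 0], [0, 0, 0.002, 0, 0, 0, 0], [0, 0, 0, 0, 0, 0, 0]]}}

```text
t: 10.5
eef_pos: [492.2, -148.1, 165.2]
tcp_rot: [3.139, 0.002, 1.385]
ft_force: [-0.2, -0.5, -1.4]
opening: 0.127
```

```bash
python3 go.py
```

```text
[ 492.2 -148.1  165.2] shift 0.0 -1.0 tilt fix wx,wy [0.15 0.14] yaw 79.4 grip above neck 52.1 F [-0.2 -0.5 -1.4] M [-0.02 -0.07 -0.03] j6 -0.23
```

{"method": "servo_tool", "body": {"plan": [[0, -0.001, 0.0025, 0.15, 0.15, 0, 0], [0, 0, 0.002, 0, 0, 0, 0], [0, 0, 0.0015, 0, 0, 0, 0], [0, 0, 0, 0, 0, 0, 0]]}}

```text
t: 10.83
eef_pos: [491.3, -147.9, 158.8]
tcp_rot: [3.141, -0.0, 1.386]
ft_force: [1.4, 0.1, -1.6]
opening: 0.125
```

{"method": "servo_tool", "body": {"plan": [[0, 0, 0.001, 0, 0, 0, 0], [0, 0, 0.001, 0, 0, 0, 0], [0, 0, 0, 0, 0, 0, 0]]}}

```text
t: 11.08
eef_pos: [491.3, -147.9, 156.6]
tcp_rot: [3.141, -0.0, 1.386]
ft_force: [0.5, -0.2, -2.3]
opening: 0.122
```

```bash
python3 go.py
```

```text
[ 491.3 -147.9  156.6] shift 0.0 0.0 tilt fix wx,wy [ 0.01 -0.02] yaw 79.4 grip above neck 43.5 F [ 0.5 -0.2 -2.3] M [-0.01 -0.08  0.06] j6 -0.24
```

{"method": "servo_tool", "body": {"plan": [[0, 0, 0.001, 0, 0, 0, 0], [0, 0, 0, 0, 0, 0, 0]]}}

```text
t: 11.25
eef_pos: [491.3, -147.9, 155.5]
tcp_rot: [3.141, -0.0, 1.386]
ft_force: [-0.6, 0.2, -1.9]
opening: 0.123
```

{"method": "servo_tool", "body": {"plan": [[0, 0, 0.001, 0, 0, 0, 0], [0, 0, 0, 0, 0, 0, 0]]}}

```text
t: 11.42
eef_pos: [491.5, -148.0, 154.9]
tcp_rot: [3.141, -0.0, 1.386]
ft_force: [0.1, 0.9, -0.0]
opening: 0.125
```

{"method": "servo_tool", "body": {"plan": [[0, 0, 0.001, 0, 0, 0, 0], [0, 0, 0, 0, 0, 0, 0]]}}

```text
t: 11.58
eef_pos: [491.5, -148.0, 154.8]
tcp_rot: [3.14, 0.0, 1.386]
ft_force: [-0.5, 0.3, 0.4]
opening: 0.124
```

Contact at 41.7 mm, inside the "on top of the threads" band of 38.8 to 47. I'll settle briefly with a light push.

{"method": "servo_tool", "body": {"plan": [[0, 0, 0.001, 0, 0, 0, 0], [0, 0, 0.001, 0, 0, 0, 0], [0, 0, 0.001, 0, 0, 0, 0]]}}

```text
t: 11.83
eef_pos: [491.7, -148.0, 154.4]
tcp_rot: [3.138, 0.001, 1.386]
ft_force: [-5.0, 1.8, 15.5]
opening: 0.128
```

```bash
python3 go.py
```

```text
[ 491.7 -148.   154.4] shift 0.1 -0.4 tilt fix wx,wy [0.2  0.04] yaw 79.4 grip above neck 41.3 F [-5.   1.8 15.5] M [ 0.38  1.07 -0.02] j6 -0.24
```

{"method": "servo_tool", "body": {"plan": [[0, 0, 0, 0, 0, -3, 0], [0, 0, 0, 0, 0, -3, 0], [0, 0, 0, 0, 0, -3, 0]]}}

```text
t: 12.08
eef_pos: [491.6, -147.9, 155.6]
tcp_rot: [3.137, 0.001, 1.546]
ft_force: [-1.7, 1.3, 3.1]
opening: 0.127
```

```bash
python3 go.py
```

```text
[ 491.6 -147.9  155.6] shift 0.0 -0.3 tilt fix wx,wy [0.27 0.08] yaw 88.6 grip above neck 42.5 F [-1.7  1.3  3.1] M [ 0.2   0.2  -0.07] j6 -0.4
```

{"method": "servo_tool", "body": {"plan": [[0, -0.0003, 0.0003, 0.25, 0, -3, 0], [0, 0, 0.0003, 0, 0, -3, 0]]}}

```text
t: 12.25
eef_pos: [491.7, -148.1, 155.9]
tcp_rot: [3.14, 0.002, 1.656]
ft_force: [-2.7, 0.6, 8.8]
opening: 0.123
```

{"method": "servo_tool", "body": {"plan": [[0, 0, 0.0004, 0, 0, -3, 0], [0, 0, 0.0004, 0, 0, -3, 0]]}}

```text
t: 12.42
eef_pos: [492.3, -148.1, 156.3]
tcp_rot: [3.138, 0.003, 1.764]
ft_force: [0.5, 1.2, 4.1]
opening: 0.123
```

```bash
python3 go.py
```

```text
[ 492.3 -148.1  156.3] shift 0.4 -1.0 tilt fix wx,wy [0.2  0.18] yaw 101.1 grip above neck 43.2 F [0.5 1.2 4.1] M [ 0.56  0.02 -0.27] j6 -0.61
```

{"method": "servo_tool", "body": {"plan": [[0, -0.0007, 0.0006, 0.2, 0.15, -3, 0], [0, 0, 0.0006, 0, 0, -3, 0]]}}

```text
t: 12.58
eef_pos: [492.1, -148.2, 155.5]
tcp_rot: [3.14, 0.001, 1.874]
ft_force: [0.1, -0.3, -2.0]
opening: 0.123
```

{"method": "servo_tool", "body": {"plan": [[0, 0, 0.0007, 0, 0, -2.5, 0], [0, 0, 0.0007, 0, 0, -2.5, 0]]}}

```text
t: 12.75
eef_pos: [492.1, -148.3, 153.8]
tcp_rot: [3.14, 0.002, 1.967]
ft_force: [-0.2, -0.4, -2.2]
opening: 0.127
```

```bash
python3 go.py
```

```text
[ 492.1 -148.3  153.8] shift 0.7 -0.6 tilt fix wx,wy [0.07 0.09] yaw 112.7 grip above neck 40.7 F [-0.2 -0.4 -2.2] M [ 0.04 -0.1  -0.  ] j6 -0.82
```

The force vanished at a yaw of about 105° and the lid is free below 40.7 mm, so it has come off the thread tops. I'll follow it down without turning.

{"method": "servo_tool", "body": {"plan": [[0, 0, 0.001, 0, 0, 0, 0], [0, 0, 0.001, 0, 0, 0, 0], [0, 0, 0, 0, 0, 0, 0]]}}

```text
t: 13.0
eef_pos: [492.0, -148.2, 151.0]
tcp_rot: [3.141, 0.001, 1.966]
ft_force: [-0.0, 0.4, -2.3]
opening: 0.125
```

{"method": "servo_tool", "body": {"plan": [[0, 0, 0.001, 0, 0, 0, 0], [0, 0, 0.001, 0, 0, 0, 0], [0, 0, 0, 0, 0, 0, 0]]}}

```text
t: 13.25
eef_pos: [492.2, -148.3, 149.8]
tcp_rot: [3.14, 0.002, 1.964]
ft_force: [-0.9, 0.1, 1.4]
opening: 0.124
```

```bash
python3 go.py
```

```text
[ 492.2 -148.3  149.8] shift 0.7 -0.6 tilt fix wx,wy [0.07 0.1 ] yaw 112.5 grip above neck 36.7 F [-0.9  0.1  1.4] M [ 0.01  0.24 -0.03] j6 -0.81
```

Contact again at 36.7 mm, a step of about 6.5 mm, so it has dropped into the starts. Now I'll turn forward.

{"method": "servo_tool", "body": {"plan": [[0, 0, 0.0002, 0, 0, 0, 0], [0, 0, 0.0003, 0, 0, 3, 0], [0, 0, 0.0004, 0, 0, 3, 0], [0, 0, 0.0004, 0, 0, 3, 0]]}}

```text
t: 13.58
eef_pos: [492.2, -148.7, 149.0]
tcp_rot: [3.14, 0.003, 1.801]
ft_force: [-2.0, -1.4, 1.4]
opening: 0.124
```

{"method": "servo_tool", "body": {"plan": [[0, 0, 0.0004, 0, 0, 3, 0], [0, 0, 0.0004, 0, 0, 3, 0], [0, 0, 0.0004, 0, 0, 3, 0]]}}

```text
t: 13.83
eef_pos: [491.8, -149.2, 148.1]
tcp_rot: [3.14, 0.004, 1.635]
ft_force: [-1.0, -0.6, 2.5]
opening: 0.128
```

```bash
python3 go.py
```

```text
[ 491.8 -149.2  148.1] shift 1.4 -0.4 tilt fix wx,wy [0.09 0.21] yaw 93.7 grip above neck 35.0 F [-1.  -0.6  2.5] M [-0.16  0.48  0.07] j6 -0.48
```

{"method": "servo_tool", "body": {"plan": [[0.0006, 0, 0.0004, 0, 0.2, 3, 0], [0, 0, 0.0004, 0, 0, 3, 0], [0, 0, 0.0004, 0, 0, 3, 0], [0, 0, 0.0004, 0, 0, 3, 0]]}}

```text
t: 14.17
eef_pos: [491.8, -149.3, 147.0]
tcp_rot: [3.139, 0.001, 1.414]
ft_force: [-2.4, -0.1, 3.9]
opening: 0.124
```

{"method": "servo_tool", "body": {"plan": [[0, 0, 0.0004, 0, 0, 3, 0], [0, 0, 0.0004, 0, 0, 3, 0], [0, 0, 0.0004, 0, 0, 3, 0]]}}

```text
t: 14.42
eef_pos: [491.5, -149.5, 146.2]
tcp_rot: [3.139, 0.001, 1.248]
ft_force: [-1.3, -0.4, 1.7]
opening: 0.124
```

```bash
python3 go.py
```

```text
[ 491.5 -149.5  146.2] shift 1.5 -0.7 tilt fix wx,wy [0.14 0.08] yaw 71.5 grip above neck 33.1 F [-1.3 -0.4  1.7] M [-0.04  0.32  0.07] j6 -0.1
```

{"method": "servo_tool", "body": {"plan": [[0.0005, 0, 0.0004, 0.1, 0, 3, 0], [0, 0, 0.0004, 0, 0, 3, 0], [0, 0, 0.0004, 0, 0, 3, 0], [0, 0, 0.0004, 0, 0, 3, 0]]}}

```text
t: 14.75
eef_pos: [491.6, -149.4, 145.0]
tcp_rot: [3.14, 0.002, 1.027]
ft_force: [-1.9, -0.5, 2.6]
opening: 0.124
```

{"method": "servo_tool", "body": {"plan": [[0, 0, 0.0004, 0, 0, 3, 0], [0, 0, 0.0004, 0, 0, 3, 0], [0, 0, 0.0004, 0, 0, 3, 0]]}}

```text
t: 15.0
eef_pos: [491.3, -149.5, 144.2]
tcp_rot: [3.14, 0.002, 0.86]
ft_force: [-1.3, 0.4, 3.6]
opening: 0.122
```

```bash
python3 go.py
```

```text
[ 491.3 -149.5  144.2] shift 1.2 -1.1 tilt fix wx,wy [0.1  0.12] yaw 49.3 grip above neck 31.1 F [-1.3  0.4  3.6] M [0.15 0.36 0.07] j6 0.29
```

{"method": "servo_tool", "body": {"plan": [[0, 0, 0.0003, 0, 0, 2.5, 0], [0, 0, 0.0003, 0, 0, 2.5, 0]]}}

```text
t: 15.17
eef_pos: [491.3, -149.5, 143.8]
tcp_rot: [3.14, 0.002, 0.767]
ft_force: [-0.3, 0.9, 1.7]
opening: 0.122
```

{"method": "servo_tool", "body": {"plan": [[0, 0, 0.0003, 0, 0, 2, 0], [0, 0, 0.0003, 0, 0, 2, 0]]}}

```text
t: 15.33
eef_pos: [491.3, -149.6, 143.3]
tcp_rot: [3.139, 0.002, 0.692]
ft_force: [-0.3, 1.8, 3.9]
opening: 0.123
```

```bash
python3 go.py
```

```text
[ 491.3 -149.6  143.3] shift 1.1 -1.3 tilt fix wx,wy [0.14 0.11] yaw 39.7 grip above neck 30.2 F [-0.3  1.8  3.9] M [0.58 0.25 0.08] j6 0.46
```

Almost home at 30.2 mm. I'll turn on in small steps until the stop is felt.

{"method": "servo_tool", "body": {"plan": [[0, 0, 0.0002, 0, 0, 1.5, 0], [0, 0, 0.0002, 0, 0, 1.5, 0]]}}

```text
t: 15.5
eef_pos: [491.2, -148.8, 143.2]
tcp_rot: [3.14, 0.001, 0.637]
ft_force: [-1.6, 3.1, 4.1]
opening: 0.128
```

{"method": "servo_tool", "body": {"plan": [[0, 0, 0.0002, 0, 0, 1.5, 0], [0, 0, 0.0002, 0, 0, 1.5, 0]]}}

```text
t: 15.67
eef_pos: [491.3, -148.6, 143.2]
tcp_rot: [3.139, 0.001, 0.583]
ft_force: [0.5, 1.8, 2.9]
opening: 0.135
```

```bash
python3 go.py
```

```text
[ 491.3 -148.6  143.2] shift 0.4 -0.6 tilt fix wx,wy [0.14 0.07] yaw 33.4 grip above neck 30.1 F [0.5 1.8 2.9] M [ 0.47 -0.12  0.87] j6 0.57
```

The stop is felt: z stays at 143.2 (30.1 mm), torque rises to 0.87 N m, and the wing starts to spread the jaws. I'll release and retreat straight up.

{"method": "servo_tool", "body": {"plan": [[0, 0, 0, 0, 0, -2.0, 12], [0, 0, 0, 0, 0, 0, 40], [0, 0, 0, 0, 0, 0, 50], [0, 0, 0, 0, 0, 0, 50], [0, 0, 0, 0, 0, 0, 50], [0, 0, 0, 0, 0, 0, 50]]}}

```text
t: 16.17
eef_pos: [491.9, -148.7, 143.3]
tcp_rot: [3.138, 0.001, 0.614]
ft_force: [0.7, -0.5, -0.0]
opening: 0.419
```

{"method": "servo_tool", "body": {"plan": [[0, 0, -0.005, 0, 0, 0, 50], [0, 0, -0.015, 0, 0, 0, 50], [0, 0, -0.02, 0, 0, 0, 50], [0, 0, -0.02, 0, 0, 0, 50], [0, 0, -0.02, 0, 0, 0, 50], [0, 0, -0.02, 0, 0, 0, 50], [0, 0, -0.01, 0, 0, 0, 50], [0, 0, 0, 0, 0, 0, 50]]}}

```text
t: 16.83
eef_pos: [491.1, -148.3, 259.9]
tcp_rot: [3.14, 0.001, 0.612]
ft_force: [-0.3, -0.1, 0.0]
opening: 0.502
```

```bash
python3 go.py; python3 - <<'E'
from h import *
b=cam('side');w=cam('wrist')
print(proj(w,[[491.3,-148,138]]),proj(b,[[491.3,-148,138]]))
cv2.imwrite('pics/c5.png',np.hstack([crop(b['img'],225,110,90,90,4),cv2.resize(w['img'],(480,360))]))
E
```

```text
[ 491.1 -148.3  259.9] shift 0.4 -0.2 tilt fix wx,wy [0.11 0.08] yaw 35.0 grip above neck 146.8 F [-0.3 -0.1  0. ] M [-0.01 -0.02 -0.01] j6 0.54
[[255.17664338 186.9545408 ]] [[267.92409315 156.70976577]]
```

View pics/c5.png

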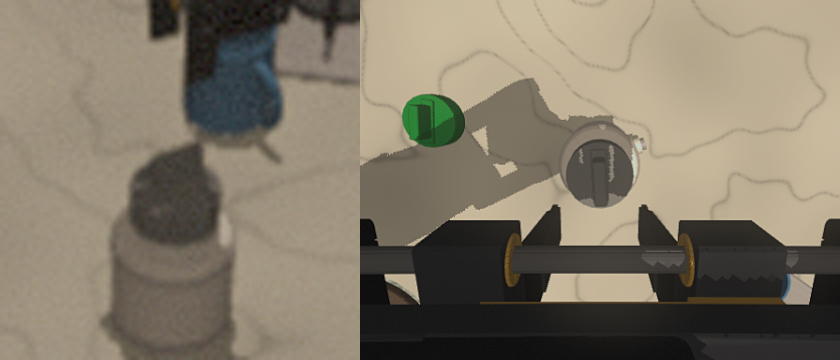

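The lid sits level and centred on the neck (side view, about (175,195) in the crop; wrist view about (600,170)). The gripper is clear and nothing else has moved. Handing in.

```bash
python3 -c "
from cell import env
print(env.job_done())"
```

```text
the job is handed in; nothing more can be done
None
```

The lid is screwed fully home on the canister neck and let go. I handed the job in at about 17 s of the 72 s allowed; no verdict comes back.

- **Setting on:** I pinched the grey lid by its wing and set it level on the threads. It made contact at 41.7 mm above the neck top, inside the 38.8 to 47 mm band.
- **Backward turn:** About 25° anticlockwise raised it to 43.2 mm. It then came free and I lowered it to contact at 36.7 mm, a step of about 6.5 mm.
- **Forward turn:** About 75 to 79° clockwise brought it to 30.1 mm. There the height stopped changing and the torque rose to 0.87 N m, so I took that as the stop.
- **Forces:** The highest wrist reading I saw was about 16 N, well under the 60 N and 120 N limits.
- **Last checks:** After letting go, the pictures showed the lid level and centred, with the gripper about 117 mm higher, touching nothing and reading near-zero force. The final height comes from the tool pose at release; I did not measure it in the pictures. I also did not measure the bowl, mug or bottle at the end, but the arm never went near them.
- **Disagreements:** The fixed cameras put the lid and neck about 3 to 6 mm from the wrist camera's estimates. I used the wrist values, and the fit confirmed them.

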